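# Set and lock the stop dial of a watch-case vice

## Task

On the green watch-case vice, turn the blue stop knob until its white pointer stands at the red memo marker on the dial. Then, with the knob left at that setting, swing the lock ring's orange lever clockwise until the ring bites, and carry on until it is tight: the little black clamp pointer must come to rest inside the yellow band, not short of it and not past it. Do not disturb the watch in the jaws or the other things on the bench, and let go of everything.

Things in the scene. Friction and masses are not known exactly. Their poses are not given: they have to be found in the camera images.
- vice: Green fixed bench vice, base plate 30 mm high (x -75 to 160, y +-95 mm in this frame). Origin at bench height on the upright axis shared by brass clamp washer (lowest), dark lock ring (radius 50 mm, z 40 to 56), fixed black dial (radius 46, top z 66) and stop knob. Steel jaws 75 mm high stand at x 100 to 150, y +-95, a loose watch between them.
- stop_knob (a joint): Angle of the stop knob, rad, growing clockwise seen from above, range 0 to 5.0 with hard ends. Light friction (0.05 N m); it stays where left. At the same value as memo_marker its white pointer is exactly at the red marker.
- memo_marker (a joint): Angle of the red memo marker on the dial, rad, same zero and direction as stop_knob. The marker is held fast; it is about 6 mm wide and rises 3 mm over the dial at radius 37 to 46 mm.
- knob_grip (a point): On the knob's upright axis, 93 mm above the bench: a height to grip the blue bar, which is 14 mm thick, 50 mm long and spans z 73 to 105 mm, on a disc of radius 22 mm. The bar lies along the line from the axis to the white pointer.
- knob_pointer (a point): Tip of the knob's white pointer, 36 mm from the axis, z 69 mm. It turns with the knob.
- marker_point (a point): The place, 36 mm from the axis and z 69 mm, where the pointer tip must be: just inside the red marker.
- lever_grip (a point): Axis of the orange upright post (diameter 18 mm, top z 105) on the lock ring's lever, 93 mm above the bench, 105 mm from the vice's axis; the steel lever arm's top is at z 54. It runs in a level circle about that axis: it starts on the vice's -y side and tightens clockwise from above, past the -x side. Free run 0.8 to 1.6 rad, differing each time and not visible, under 1 N at the post.
- clamp_washer (a joint): Angle, rad, clockwise, by which the lock ring has dragged the brass clamp washer; starts at 0, hard end 0.85. After its free run the ring bites and takes the washer along, needing about 10 N at the lever post. 0.15 to 0.50 is the yellow band (tight); less is loose, more is too tight. It stays where left; turning the ring back does not bring it back.
- clamp_pointer (a point): Tip of the clamp washer's black pointer (4 mm wide), 72 mm from the axis and 38 mm above the bench on the vice's +x side, over coloured bands painted on the plate: white (loose), yellow (tight), red (too tight).
- watch: Steel watch head, 42 mm across, lying loose on a pad between the jaws, top 56 mm above the bench. Origin at the centre of its underside. Leave alone.
- cushion_a: Cream casing cushion, 60 mm across, 36 mm high; origin under its centre. Leave alone.
- cushion_b: Black casing cushion, 52 mm across, 34 mm high; origin under its centre. Leave alone.
- loupe: Green eye loupe, 44 mm across, 34 mm high; origin under its centre. Leave alone.
- parts_jar: Glass jar with a metal lid, 60 mm across, 50 mm high; origin under its centre. Leave alone.
- blower: Orange dust blower bulb, 70 mm across, 100 mm high; origin under its centre. Leave alone.
- driver: Screwdriver with a blue handle, 150 mm long, lying on the bench; origin under its middle. Leave alone.

How it is judged:
By the outcome, as a careful person would: the job done as asked, in the order asked, and still so for the second after the job is handed in, with the robot touching nothing.
It also fails if it takes over 67 s, if anything falls off the work surface, if the arm or the gripper's body presses on something with over 40 N, if the wrist force passes 120 N, or if a joint passes its speed limit or range.

## Robot

A 6-joint arm with a two-finger parallel gripper is mounted at the origin on the work surface. World frame = base frame: x ahead of the robot, y to its left, z up, the work surface at z = 0. Lengths are in m, angles in rad, forces in N, time in s.
With the tool pointing down it reaches from about 0.35 to 0.975 m from the base axis. Payload 4.9 kg.
Tool frame: the origin (TCP) lies midway between the tips of the shut fingers; the grasp point (between the pads) lies 19 mm behind it; z points along the fingers, y is the direction in which the jaws open and shut (so a half turn about z gives the same grasp; the last joint's range is limited). The gripper opens to 85 mm and grips with 20 to 120 N. Pads are 22 mm wide; open, the fingers measure 114 mm over their backs; the gripper's body (76 mm by 85 mm) begins 54 mm behind the grasp point. The pads swing forward as they close: fully open they stand 13 mm farther back than shut.
Start: joints at [1.039, 0.053, 1.613, -0, 1.476, -0.119], TCP at [0.251, 0.572, 0.231] pointing down, gripper open.
Joint ranges: [-3.01, 3.01], [-1.01, 2.22], [0.06, 2.58], [-1.02, 4.17], [0.09, 2.62], [-3.14, 3.14]. Speed limits (rad/s): [2.57, 2.57, 3.14, 3.14, 3.14, 3.14].

## Interface

Orientations are given as a unit quaternion [w, x, y, z].
In Python, from plant import manip, cams gives the robot as it stands.
- The arm moves only by the tool jog_arm, never from a script. Its argument "targets" is a list of rows, each a list of 4 numbers: the shift along the tool's x, y, z in m, then the turn about the tool's z in degrees. A call has 1 to 5 rows; each row is the pose to reach, as a shift and turn from the pose commanded when the call began, along the tool's axes at that moment; what a row does not reach only later rows make up. A row lasts 1/12 s, in which the tool goes at most 41.7 mm and 7.16 degrees, less where a joint would pass 70% of its speed; a pose out of reach is approached as far as the arm can. A call with a gripper value outside its range is refused whole. "fingers" is the opening, from 0 (shut) to 1 (fully open), set as the call begins (left out, the last holds). The fingers move at their own pace and stop on an object; the grip force is fixed at half the most. Time passes only in rows, so rows that repeat a pose let the fingers close. It gives the time, the measured TCP pose, the force and the opening at its end, in the units of the state.
- manip.state(): the state, without advancing time (a new reading comes with each control period).
- cams.grab_frame(name): name is "side" or "top" or "wrist"; returns the picture (480x640x3 uint8, red, green, blue); there is no depth.
- cams.get_calibration(name): a dict with "camera_matrix" (3x3 intrinsics, pixels), "cam_to_world" (4x4, takes a point from camera to world coordinates). Camera axes: x right, y up, looking along -z (the intrinsics and any distortion apply to the point x, -y, -z); pixel columns grow to the right and rows downward; lengths in m; the calibration is good to about 2 mm. A picture is of the moment at which its call begins: read the wrist's pose just before it. get_calibration takes no time and is no camera call; for the wrist camera it gives the pose at the moment of the call.
- manip.job_done(): hands the job in, once; it reports no verdict.
The state is a dict: "time": time; "joint_pos": joint angles; "joint_vel": joint speeds; "joint_efforts": joint torques, N m; "tool_pos": TCP position; "tool_rot": TCP orientation; "contact_force": force on the tool from outside, world axes, zero at the start; "ft_torque": the same for the moment, N m; "gripper_width": opening from 0.0 (shut) to 1.0 (fully open).
Only numpy, scipy, OpenCV 4.12 (cv2) and the standard library are available. Lean on these libraries where they do the work, as an engineer would, in place of code of your own. Each camera call takes 0.05 s, during which the arm holds its last target. There are 200 camera calls.

## Working session

There is one attempt and no reset: what is moved stays moved. The work goes in short steps, Python scripts to look and compute and a tool call to move; the robot and the scene stay as the last step left them, time stands still between calls to the robot, and variables do not carry over. Pictures are saved under pics/ and viewed, about 8 in all and at most 12, crops included, and the job is handed in when it is done.

Besides the shell and the picture viewer there is one more tool, called after "Emit:" as name(argument=value, ...) on one line, values as JSON. jog_arm: Moves the arm, as the interface text tells. Its arguments: {"type":"object","properties":{"targets":{"type":"array"},"fingers":{"type":"number"}},"required":["targets"]}

```bash
mkdir -p pics; ls
cat > h.py <<'E'
import numpy as np, cv2
from plant import manip, cams
def grab(n,f):
    c=cams.get_calibration(n); im=cams.grab_frame(n)
    cv2.imwrite('pics/'+f+'.png',im[:,:,::-1]); np.savez('pics/'+f+'.npz',K=c['camera_matrix'],T=c['cam_to_world'],im=im,**({'d':c['distortion']} if 'distortion' in c else {}))
    return im,c
def load(f): return np.load('pics/'+f+'.npz')
def ray(f,u,v):
    q=load(f); K,T=q['K'],q['T']; p=cv2.undistortPoints(np.array([[[u,v]]],float),K,q['d'] if 'd' in q else None)[0,0]
    return T[:3,3],T[:3,:3]@np.array([p[0],-p[1],-1])
def onz(f,u,v,z):
    o,d=ray(f,u,v); return o+d*(z-o[2])/d[2]
def proj(f,P):
    q=load(f); K,T=q['K'],q['T']; p=T[:3,:3].T@(np.array(P,float)-T[:3,3]); x=K@np.array([p[0],-p[1],-p[2]]); return x[:2]/x[2]
E
python3 - <<'E'
from h import *
for n in ['top','side']:
    im,c=grab(n,n+'0'); print(n,{k:np.round(v,3) for k,v in c.items()})
s=manip.state(); print(s['tool_pos'],s['tool_rot'],s['time'],s['gripper_width'],s['contact_force'])
E
```

```text
pics
top {'camera_matrix': array([[503.773,   0.   , 315.37 ],
       [  0.   , 503.773, 241.382],
       [  0.   ,   0.   ,   1.   ]]), 'cam_to_world': array([[-0.016,  0.992, -0.129,  0.413],
       [-0.999, -0.019, -0.027, -0.019],
       [-0.029,  0.129,  0.991,  1.17 ],
       [ 0.   ,  0.   ,  0.   ,  1.   ]])}
side {'camera_matrix': array([[526.072,   0.   , 319.703],
       [  0.   , 526.072, 238.59 ],
       [  0.   ,   0.   ,   1.   ]]), 'cam_to_world': array([[ 0.967,  0.175, -0.185,  0.305],
       [-0.254,  0.697, -0.67 , -0.94 ],
       [ 0.012,  0.695,  0.719,  1.119],
       [ 0.   ,  0.   ,  0.   ,  1.   ]])}
[0.2504509  0.57199854 0.23016388] [-3.03173331e-04  2.04950642e-01  9.78771842e-01 -9.07148669e-04] 0.1 0.9988822981824652 [-0.03010159 -0.12128967 -0.14872013]
```

View pics/top0.png

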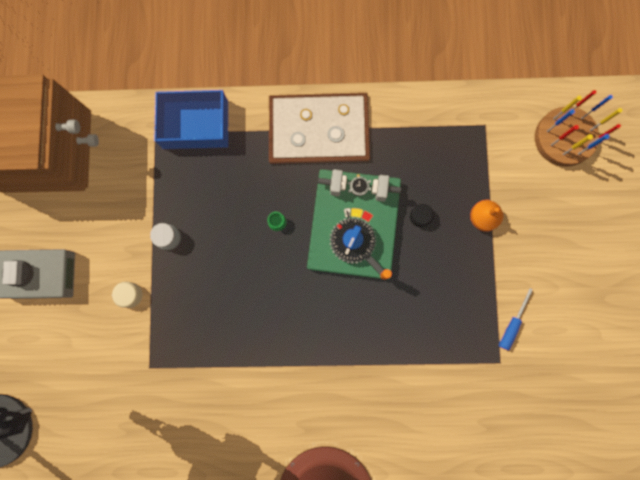

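View pics/side0.png

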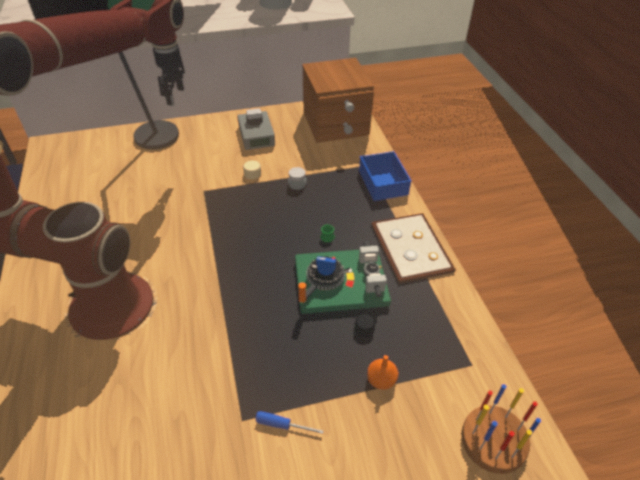

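Top view: knob is at about (353,240), orange post at (387,274), jaws toward the top of the picture (+x). I'll measure these, then go above for a close look.

Run:
```python
from h import *
im=load('top0')['im']; h=cv2.cvtColor(im,cv2.COLOR_RGB2HSV)
def blob(lo,hi,box):
    m=cv2.inRange(h,lo,hi); k=np.zeros_like(m); x0,y0,x1,y1=box; k[y0:y1,x0:x1]=m[y0:y1,x0:x1]
    ys,xs=np.nonzero(k); return xs.mean(),ys.mean(),len(xs)
b=blob((100,120,60),(125,255,255),(325,215,385,270)); o=blob((5,170,120),(18,255,255),(370,260,400,290))
print('knob',b,onz('top0',b[0],b[1],.1)); print('post',o,onz('top0',o[0],o[1],.1))
m=cv2.inRange(h,(60,60,40),(90,255,255)); m[:, :300]=0; m[:160]=0;m[290:]=0;m[:,415:]=0
c=max(cv2.findContours(m,0,2)[0],key=cv2.contourArea); r=cv2.minAreaRect(c); print(r)
P=[onz('top0',*p,.03) for p in cv2.boxPoints(r)]; print(np.round(P,4))
c=cams.get_calibration('wrist'); print(np.round(c['cam_to_world'],3),c['camera_matrix']); s=manip.state(); print(s['tool_pos'],s['time'])
from scipy.spatial.transform import Rotation as R
w,x,y,z=s['tool_rot'];Rt=R.from_quat([x,y,z,w]).as_matrix(); print(Rt.round(3)); print(np.round(Rt.T@(c['cam_to_world'][:3,3]-s['tool_pos']),4),np.round(Rt.T@c['cam_to_world'][:3,:3],3))
```

```text
knob (np.float64(353.0809968847352), np.float64(236.98753894080997), 321) [ 0.56018049 -0.07157481  0.1       ]
post (np.float64(385.9382716049383), np.float64(274.0), 81) [ 0.47972238 -0.13898611  0.1       ]
((353.1957702636719, 231.5789337158203), (84.47005462646484, 86.56378173828125), 7.0283966064453125)
[[ 0.4978  0.0335  0.03  ]
 [ 0.6967  0.0063  0.03  ]
 [ 0.6679 -0.1862  0.03  ]
 [ 0.4711 -0.1551  0.03  ]]
[[ 0.401 -0.869 -0.288  0.177]
 [ 0.916  0.38   0.128  0.604]
 [-0.002 -0.315  0.949  0.374]
 [ 0.     0.     0.     1.   ]] [[344.31055356   0.         322.0399643 ]
 [  0.         344.31055356 241.87141627]
 [  0.           0.           1.        ]]
[0.2504509  0.57199854 0.23016388] 0.1
[[-0.916  0.401 -0.001]
 [ 0.401  0.916 -0.002]
 [ 0.    -0.002 -1.   ]]
[ 0.0802 -0.0003 -0.1435] [[-0.     0.949  0.315]
 [ 1.     0.    -0.   ]
 [-0.     0.315 -0.949]]
```

Emit:
jog_arm(targets=[[-0.153,-0.116,0,0],[-0.153,-0.116,0,0],[-0.153,-0.116,0,0],[-0.153,-0.116,0,0],[-0.153,-0.116,0,0]])

```text
time: 0.52
tool_pos: [0.3453, 0.4019, 0.2307]
tool_rot: [0.0, 0.206, 0.979, -0.001]
contact_force: [0.6, -0.4, -0.4]
gripper_width: 0.998
```

Emit:
jog_arm(targets=[[-0.153,-0.116,0,0],[-0.153,-0.116,0,0],[-0.153,-0.116,0,0],[-0.153,-0.116,0,0],[-0.153,-0.116,0,0]])

```text
time: 0.93
tool_pos: [0.4389, 0.2341, 0.2309]
tool_rot: [0.0, 0.206, 0.979, -0.001]
contact_force: [0.1, 0.1, 0.4]
gripper_width: 0.997
```

Emit:
jog_arm(targets=[[-0.153,-0.116,0,0],[-0.153,-0.116,0,0],[-0.153,-0.116,0,0],[-0.153,-0.116,0,0],[-0.153,-0.116,0,0]])

```text
time: 1.35
tool_pos: [0.5325, 0.0662, 0.2308]
tool_rot: [0.0, 0.206, 0.979, -0.001]
contact_force: [0.2, 0.1, 0.6]
gripper_width: 0.996
```

Emit:
jog_arm(targets=[[-0.153,-0.116,0,0],[-0.153,-0.116,0,0],[-0.153,-0.116,0,0],[-0.153,-0.116,0,0],[-0.153,-0.116,0,0]])

```text
time: 1.77
tool_pos: [0.626, -0.1017, 0.2305]
tool_rot: [-0.0, 0.206, 0.979, -0.0]
contact_force: [0.6, 0.2, -0.3]
gripper_width: 1.001
```

Run:
```python
from h import *
im,c=grab('wrist','w1'); s=manip.state(); print(s['tool_pos'],s['tool_rot'],s['time'],s['joint_pos'])
print(proj('w1',[.56,-.071,.1]),proj('w1',[.48,-.139,.1]))
```

```text
[ 0.62706543 -0.10450594  0.23026577] [ 4.21866747e-04  2.07406561e-01  9.78253752e-01 -1.39154121e-03] 1.8167 [-0.28092485  0.07782633  1.58834263 -0.00272784  1.47438228 -1.4336133 ]
[324.32350019 137.80358251] [193.22938926  71.46958196]
```

View pics/w1.png

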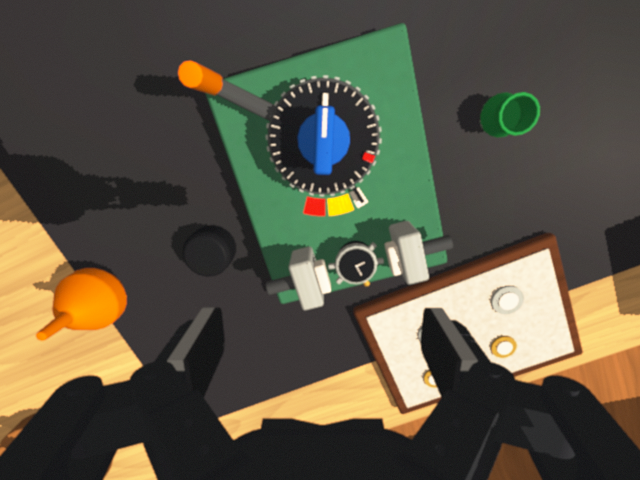

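Wrist view: white pointer tip is at about (325,97), red marker (369,157), post top (190,74), black clamp pointer near (360,198) over the white band. Next I measure these and zoom in.

Run:
```python
from h import *
im=load('w1')['im']; h=cv2.cvtColor(im,cv2.COLOR_RGB2HSV)
def cen(lo,hi,box):
    x0,y0,x1,y1=box; m=cv2.inRange(h,lo,hi)[y0:y1,x0:x1]; ys,xs=np.nonzero(m); return m,np.array([xs.mean()+x0,ys.mean()+y0]),np.c_[xs+x0,ys+y0].astype(np.float32)
m,b,pb=cen((100,120,60),(125,255,255),(290,90,360,185)); print('blue',b,cv2.minAreaRect(pb))
m,r,pr=cen((0,170,120),(6,255,255),(355,145,385,172)); M=onz('w1',*r,.069); print('red',r,M)
# dial: black in region surrounded by ticks
g=cv2.cvtColor(im,cv2.COLOR_RGB2GRAY)
# white ticks
t=((h[...,1]<60)&(h[...,2]>150)); ys,xs=np.nonzero(t[70:200,262:390]); xs=xs+262; ys=ys+70
P=np.array([onz('w1',x,y,.066)[:2] for x,y in zip(xs,ys)]); d=np.linalg.norm(P-[.56,-.071],axis=1); Q=P[(d>.036)&(d<.050)]
for _ in range(5):
    A=np.c_[2*Q,np.ones(len(Q))]; s=np.linalg.lstsq(A,(Q**2).sum(1),rcond=None)[0]; c=s[:2]; R=np.sqrt(s[2]+c@c); d=np.linalg.norm(P-c,axis=1); Q=P[abs(d-R)<.005]
print('ticks',c,R,len(Q))
tip=pb
w=((h[...,1]<60)&(h[...,2]>170)); ys,xs=np.nonzero(w[90:130,318:333]); ys+=90; xs+=318; print('white',xs.mean(),ys.min(),ys.max()); k=ys<104; T=onz('w1',xs[k].mean(),ys[k].min(),.069); print('tip',T,np.linalg.norm(T[:2]-c))
m,o,po=cen((5,150,120),(20,255,255),(170,50,240,110)); 
print('post',cv2.fitEllipse(max(cv2.findContours(m,0,2)[0],key=cv2.contourArea)),o, onz('w1',190,74,.105))
ang=lambda p:np.degrees(np.arctan2(*(p[:2]-c)[::-1])); print('ang tip,marker,post',ang(T),ang(M),np.linalg.norm(M[:2]-c),ang(onz('w1',190,74,.105)),np.linalg.norm(onz('w1',190,74,.105)[:2]-c))
cr=cv2.resize(im[50:230,160:400],None,fx=3.3,fy=3.3,interpolation=cv2.INTER_CUBIC); cv2.imwrite('pics/w1c.png',cr[:,:,::-1])
```

```text
blue [323.56978654 140.62438424] ((324.0, 139.49998474121094), (63.122467041015625, 54.055152893066406), 54.462318420410156)
red [367.75294118 157.02352941] [ 0.59049666 -0.04328011  0.069     ]
ticks [ 0.56215952 -0.07066827] 0.04558349651719687 702
white 324.5112359550562 93 129
tip [ 0.52898308 -0.05664218  0.069     ] 0.036019544219356624
post ((28.66514778137207, 26.995813369750977), (25.649866104125977, 51.90050506591797), 113.69963073730469) [199.31788079  77.13907285] [ 0.48180815 -0.14065427  0.105     ]
ang tip,marker,post 157.08268822612263 44.024376110230726 0.039409449461453444 -138.9441564535893 0.10655695180692257
```

View pics/w1c.png

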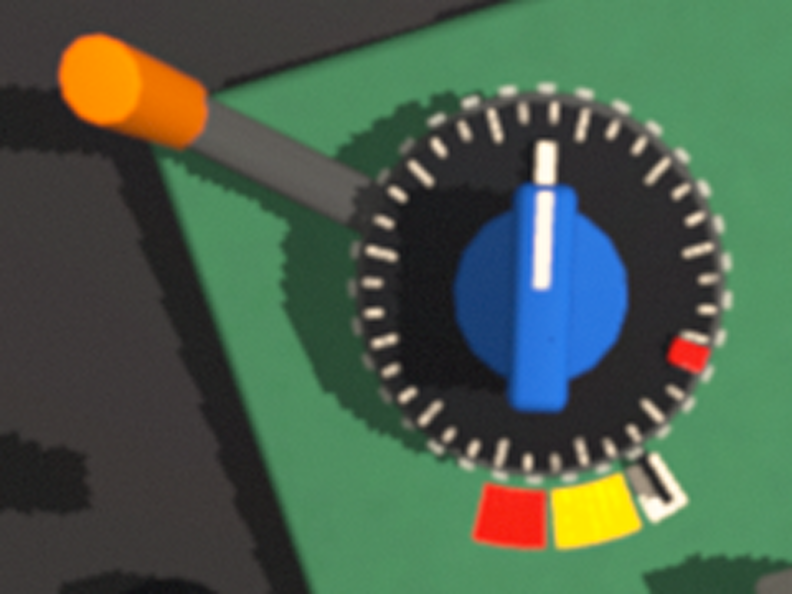

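Axis is at about (0.5615,-0.0705), and the tip radius of 36.0 mm matches the spec. The marker lies about 113° clockwise of the pointer, and the tool is already aligned with the bar. I'll move over the knob.

Emit:
jog_arm(targets=[[0.037,0.002,0,-1],[0.0737,0.0043,0.02,-1],[0.0737,0.0043,0.06,-1],[0.0737,0.0043,0.08,-1],[0.0737,0.0043,0.08,-1]])

```text
time: 2.23
tool_pos: [0.5547, -0.0631, 0.1448]
tool_rot: [-0.006, 0.196, 0.981, 0.0]
contact_force: [-0.7, 0.3, -0.4]
gripper_width: 0.999
```

Run:
```python
from h import *
im,c=grab('wrist','w2'); s=manip.state(); print(s['tool_pos'],s['tool_rot'],s['time'])
h=cv2.cvtColor(im,cv2.COLOR_RGB2HSV)
m=cv2.inRange(h,(100,120,60),(125,255,255)); ys,xs=np.nonzero(m); print(xs.mean(),ys.mean(),len(xs)); print(onz('w2',xs.mean(),ys.mean(),.1), proj('w2',[.5615,-.0707,.105]), proj('w2',s['tool_pos']))
```

```text
[ 0.55684965 -0.06368985  0.14801998] [-3.34506585e-03  1.96264345e-01  9.80545301e-01  1.70977614e-04] 2.2833
306.9961273666093 267.68244406196214 2324
[ 0.5493302  -0.07079283  0.1       ] [315.00912967 288.61054004] [323.11209548 315.25306805]
```

View pics/w2.png

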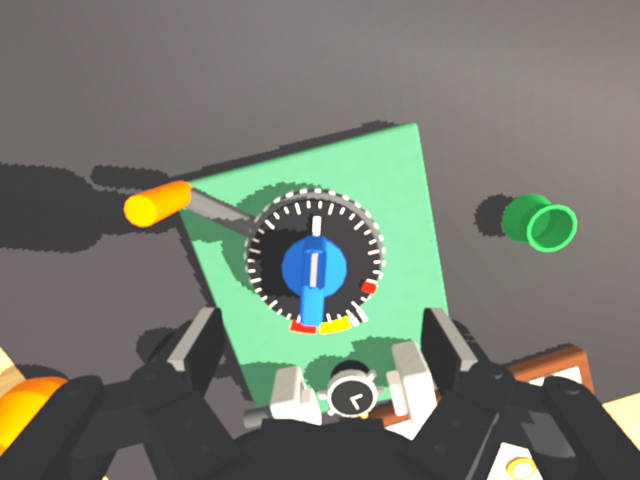

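Picture 5 (w2): the knob is between the open fingers but about 25 px from the predicted row. The arm may not have settled, so I'll measure again without viewing.

Emit:
jog_arm(targets=[[0,0,0,0],[0,0,0,0],[0,0,0,0]])

```text
time: 2.53
tool_pos: [0.561, -0.065, 0.1538]
tool_rot: [0.002, 0.196, 0.981, -0.0]
contact_force: [-0.8, -0.1, -0.3]
gripper_width: 1.0
```

```bash
cat >> h.py <<'E'
def ticks(f,z=.066,guess=(.56,-.071)):
    im=load(f)['im']; h=cv2.cvtColor(im,cv2.COLOR_RGB2HSV); t=((h[...,1]<70)&(h[...,2]>140)); ys,xs=np.nonzero(t)
    P=np.array([onz(f,x,y,z)[:2] for x,y in zip(xs,ys)]); c=np.array(guess); w=.009
    for i in range(12):
        d=np.linalg.norm(P-c,axis=1); R=.042; Q=P[abs(d-R)<w]; w=max(.004,w*.85)
        c=c+((Q-c)*(1-R/np.linalg.norm(Q-c,axis=1))[:,None]).mean(0)*2
    return c,len(Q),np.linalg.norm(Q-c,axis=1).std()
def blue(f):
    im=load(f)['im']; h=cv2.cvtColor(im,cv2.COLOR_RGB2HSV); m=cv2.inRange(h,(100,120,60),(125,255,255)); n,l,s,ce=cv2.connectedComponentsWithStats(m); k=1+np.argmax(s[1:,4]); return s[k],ce[k]
E
python3 - <<'E'
from h import *
im,c=grab('wrist','w3'); s=manip.state(); print(s['tool_pos'],s['tool_rot'],s['time'],s['joint_vel'].round(3) if hasattr(s['joint_vel'],'round') else s['joint_vel'])
for f in ['w1','w2','w3']: print(f,ticks(f),blue(f),proj(f,[.5615,-.0707,.105]),load(f)['T'][:3,3])
E
```

```text
[ 0.560834   -0.06492689  0.15348814] [ 1.74110470e-03  1.96399511e-01  9.80522408e-01 -9.18520589e-05] 2.5833 [ 0.     0.001  0.01  -0.001 -0.     0.001]
w1 (array([ 0.5614106, -0.0723913]), 519, np.float64(0.0017890439092873125)) (array([ 297,  105,   54,   71, 2436], dtype=int32), array([323.56978654, 140.62438424])) [325.53239503 139.73601065] [ 0.5525906  -0.06944917  0.37394473]
w2 (array([ 0.55689738, -0.06582822]), 1409, np.float64(0.002049941943455596)) (array([ 281,  235,   66,   89, 2318], dtype=int32), array([306.99223469, 267.53666954])) [315.00912967 288.61054004] [ 0.48216099 -0.0328725   0.28920609]
w3 (array([ 0.55792973, -0.06574077]), 1175, np.float64(0.0020186826138265724)) (array([ 281,  220,   64,   88, 3474], dtype=int32), array([312.27576281, 258.83246978])) [313.94912739 271.28366277] [ 0.48634662 -0.03419696  0.29694869]
```

Run:
```python
from h import *
im=load('w3')['im'].copy()
for c,col in [((.5579,-.0657),(255,0,255)),((.5614,-.0715),(0,255,255))]:
    for r,z in [(.046,.066),(.0005,.105)]:
        p=[proj('w3',[c[0]+r*np.cos(a),c[1]+r*np.sin(a),z]) for a in np.linspace(0,6.28,80)]
        cv2.polylines(im,[np.round(np.array(p)*8).astype(np.int32)],True,col,1,cv2.LINE_AA,3)
cv2.imwrite('pics/w3c.png',cv2.resize(im[170:370,230:420],None,fx=3,fy=3,interpolation=cv2.INTER_CUBIC)[:,:,::-1])
```

```text
(no output)
```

View pics/w3c.png

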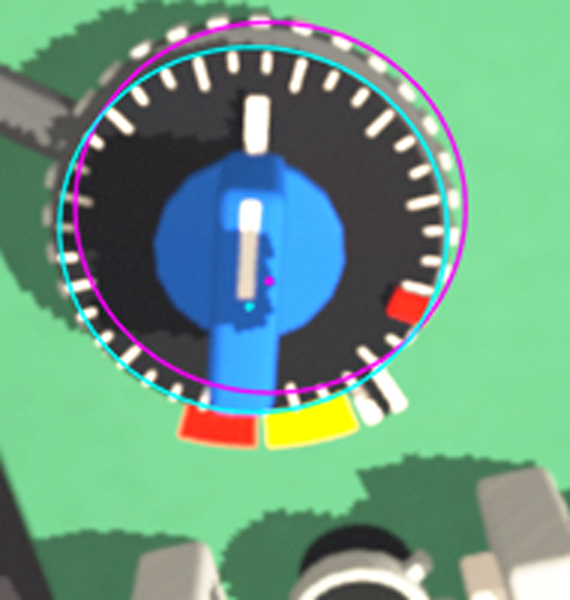

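The cyan circle (axis 0.5614,-0.0715) fits the dial. Pointer tip is at (315.7,202.5) and marker centre at (366,272). I'll compute the angles.

Run:
```python
from h import *
c=np.array([.5614,-.0715])
im=load('w3')['im']; h=cv2.cvtColor(im,cv2.COLOR_RGB2HSV); m=cv2.inRange(h,(0,170,110),(6,255,255))[255:290,350:385]; ys,xs=np.nonzero(m); print(xs.mean()+350,ys.mean()+255)
for p,z in [((315.7,202.5),.069),((315.2,220),.069),((xs.mean()+350,ys.mean()+255),.069),((xs.mean()+350,ys.mean()+255),.068)]:
    v=onz('w3',*p,z)[:2]-c; print(np.degrees(np.arctan2(v[1],v[0])),np.linalg.norm(v))
```

```text
365.4117647058824 271.8235294117647
154.9554092188379 0.03486517207079518
154.72496089665242 0.022698290420929898
44.08098065228815 0.040190489103558866
43.59051035971717 0.04049096477429635
```

Emit:
jog_arm(targets=[[-0.003,-0.0058,0.03,0],[-0.003,-0.0058,0.055,0],[-0.003,-0.0058,0.0755,0],[-0.003,-0.0058,0.0755,0],[-0.003,-0.0058,0.0755,0]])

```text
time: 3.0
tool_pos: [0.5596, -0.071, 0.0756]
tool_rot: [-0.001, 0.196, 0.981, 0.0]
contact_force: [0.6, -0.4, -0.4]
gripper_width: 1.001
```

Emit:
jog_arm(targets=[[0,0,0,0],[0,0,0,0],[0,0,0,0]])

```text
time: 3.25
tool_pos: [0.5614, -0.0714, 0.0781]
tool_rot: [0.002, 0.196, 0.981, -0.0]
contact_force: [-0.9, 0.0, -0.3]
gripper_width: 1.0
```

Emit:
jog_arm(targets=[[0,0,0,2.4],[0,0,0,2.4]])

```text
time: 3.42
tool_pos: [0.5608, -0.0713, 0.0772]
tool_rot: [0.001, 0.217, 0.976, -0.0]
contact_force: [0.1, 0.6, 0.3]
gripper_width: 0.999
```

Emit:
jog_arm(targets=[[0,0,0,0],[0,0,0,0],[0,0,0,0],[0,0,0,0],[0,0,0,0]], fingers=0)

```text
time: 3.83
tool_pos: [0.5599, -0.0711, 0.0758]
tool_rot: [-0.0, 0.217, 0.976, 0.0]
contact_force: [-0.1, 0.1, -0.3]
gripper_width: 0.302
```

Emit:
jog_arm(targets=[[0,0,0,0],[0,0,0,0],[0,0,0,0],[0,0,0,0],[0,0,0,0]])

```text
time: 4.25
tool_pos: [0.5598, -0.0714, 0.0759]
tool_rot: [-0.0, 0.217, 0.976, -0.0]
contact_force: [-3.3, -2.0, 1.0]
gripper_width: 0.152
```

Emit:
jog_arm(targets=[[0,0,0,0],[0,0,0,5],[0,0,0,10]])

```text
time: 4.5
tool_pos: [0.5599, -0.0712, 0.0759]
tool_rot: [-0.0, 0.303, 0.953, -0.0]
contact_force: [-2.7, -0.9, 2.1]
gripper_width: 0.152
```

```bash
cat >> h.py <<'E'
def st():
    s=manip.state(); w,x,y,z=s['tool_rot']; print('t',round(s['time'],2),'pos',np.round(s['tool_pos'],4),'xang',round(np.degrees(2*np.arctan2(y,x)),2),'F',np.round(s['contact_force'],1),'M',np.round(s['ft_torque'],2),'g',round(s['gripper_width'],3),'j6',round(s['joint_pos'][5],3)); return s
E
python3 -c "
from h import *
st()"
```

```text
t 4.5 pos [ 0.5599 -0.0712  0.0759] xang 144.71 F [-2.7 -0.9  2.1] M [-0.2   0.39  0.13] g 0.152 j6 -1.213
```

Emit:
jog_arm(targets=[[0,0,0,6],[0,0,0,12],[0,0,0,18],[0,0,0,24],[0,0,0,30]])

```text
time: 4.92
tool_pos: [0.5604, -0.0708, 0.0759]
tool_rot: [0.0, 0.54, 0.842, 0.001]
contact_force: [0.1, 0.4, 1.4]
gripper_width: 0.154
```

```bash
python3 -c "
from h import *
st()"
```

```text
t 4.92 pos [ 0.5604 -0.0708  0.0759] xang 114.65 F [0.1 0.4 1.4] M [-0.12  0.04  0.06] g 0.154 j6 -0.688
```

Emit:
jog_arm(targets=[[0,0,0,6],[0,0,0,12],[0,0,0,18],[0,0,0,24],[0,0,0,30]])

```text
time: 5.33
tool_pos: [0.561, -0.0707, 0.076]
tool_rot: [0.001, 0.739, 0.673, 0.001]
contact_force: [3.3, 0.2, -0.5]
gripper_width: 0.156
```

```bash
python3 -c "
from h import *
st()"
```

```text
t 5.33 pos [ 0.561  -0.0707  0.076 ] xang 84.66 F [ 3.3  0.2 -0.5] M [-0.08 -0.25  0.06] g 0.156 j6 -0.165
```

Emit:
jog_arm(targets=[[0,0,0,6],[0,0,0,12],[0,0,0,18],[0,0,0,24],[0,0,0,30]])

```text
time: 5.75
tool_pos: [0.5616, -0.0709, 0.076]
tool_rot: [0.001, 0.888, 0.459, 0.002]
contact_force: [5.8, -1.1, -2.2]
gripper_width: 0.153
```

Emit:
jog_arm(targets=[[0,0,0,5],[0,0,0,5],[0,0,0,5]])

```text
time: 6.0
tool_pos: [0.5616, -0.071, 0.076]
tool_rot: [0.001, 0.907, 0.422, 0.002]
contact_force: [5.9, -1.2, -3.4]
gripper_width: 0.151
```

Run:
```python
from h import *
st(); im,_=grab('wrist','w4')
cv2.imwrite('pics/w4c.png',cv2.resize(im[150:400,190:450],None,fx=2.4,fy=2.4,interpolation=cv2.INTER_CUBIC)[:,:,::-1])
```

```text
t 6.0 pos [ 0.5616 -0.071   0.076 ] xang 49.92 F [ 5.9 -1.2 -3.4] M [-0.22 -0.55 -0.08] g 0.151 j6 0.441
```

View pics/w4c.png

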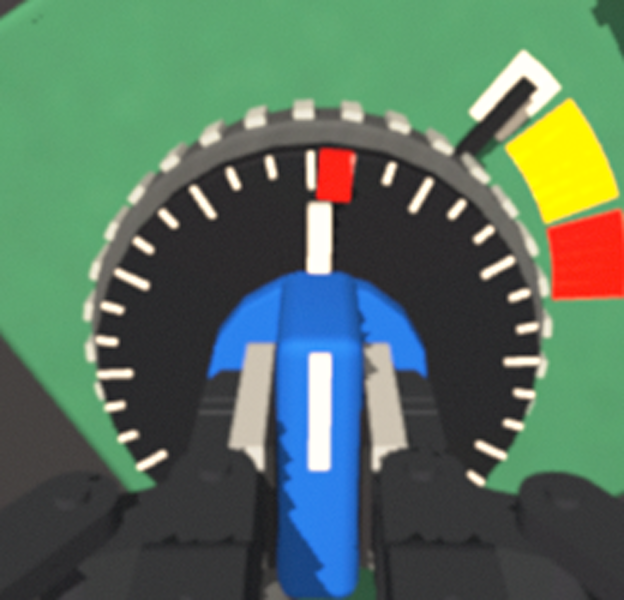

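Picture 7 (w4c): the pointer is just short of the red marker, at crop columns 319.5 and 335. I'll compute the remainder.

```bash
cat >> h.py <<'E'
def rem(f,c=(.5614,-.0715)):
    c=np.array(c); im=load(f)['im']; h=cv2.cvtColor(im,cv2.COLOR_RGB2HSV)
    ys,xs=np.mgrid[0:480,0:640]; o=load(f)['T']; 
    m=cv2.inRange(h,(0,170,110),(6,255,255))|cv2.inRange(h,(174,170,110),(180,255,255)); w=((h[...,1]<70)&(h[...,2]>150)).astype(np.uint8)
    out={}
    for k,mm,z,r0,r1 in [('marker',m,.069,.035,.049),('pointer',w,.069,.0235,.0358)]:
        v,u=np.nonzero(mm); P=np.array([onz(f,a,b,z)[:2] for a,b in zip(u,v)])-c; r=np.linalg.norm(P,axis=1); P=P[(r>r0)&(r<r1)]
        t=np.degrees(np.unwrap(np.arctan2(P[:,1],P[:,0]))); out[k]=(np.median(t),t.std(),len(P),np.linalg.norm(P,axis=1).min().round(4),np.linalg.norm(P,axis=1).max().round(4),P.mean(0)+c)
    return out
E
python3 - <<'E'
from h import *
print(rem('w4')); print(rem('w3'))
E
```

```text
{'marker': (np.float64(44.38029148231803), np.float64(2.704493876191727), 322, np.float64(0.0357), np.float64(0.0462), array([ 0.59064805, -0.04287971])), 'pointer': (np.float64(45.60729911726153), np.float64(84.03113861927017), 386, np.float64(0.0235), np.float64(0.0355), array([ 0.57046722, -0.06358409]))}
{'marker': (np.float64(40.295379305219384), np.float64(38.62910078065102), 208, np.float64(0.0357), np.float64(0.049), array([ 0.59473183, -0.06659311])), 'pointer': (np.float64(155.42514516355425), np.float64(3.2903901772700865), 144, np.float64(0.0236), np.float64(0.0353), array([ 0.53454965, -0.05917043]))}
```

Run:
```python
from h import *
P={k:onz('w4',*p,.069)[:2] for k,p in dict(tip=(323.1,234.2),base=(323.1,261),mk=(329.6,223.3)).items()}
c=np.array([.5614,-.0715]); a=lambda v:np.degrees(np.arctan2(v[1],v[0]))
for k in P: print(k,P[k],a(P[k]-c),np.linalg.norm(P[k]-c))
d=P['tip']-P['base']; u=d/np.linalg.norm(d); print('ptr dir',a(d))
c2=P['tip']-.036*u; print('c from ptr',c2,'marker',a(P['mk']-c2),np.linalg.norm(P['mk']-c2))
```

```text
tip [ 0.58509221 -0.04526249] 47.91827160845986 0.03535149074254231
base [ 0.57663722 -0.05532402] 46.71172749322084 0.02222240587105469
mk [ 0.59065871 -0.04321241] 44.03319473208669 0.04069717319745347
ptr dir 49.958698920004444
c from ptr [ 0.56193199 -0.0728234 ] marker 45.86840636490393 0.0412557336266478
```

Emit:
jog_arm(targets=[[0,0,0,4],[0,0,0,4],[0,0,0,4]])

```text
time: 6.3
tool_pos: [0.5617, -0.071, 0.076]
tool_rot: [0.001, 0.921, 0.39, 0.002]
contact_force: [5.5, -1.6, -2.3]
gripper_width: 0.154
```

Run:
```python
from h import *
st(); im,_=grab('wrist','w5')
cv2.imwrite('pics/w5c.png',cv2.resize(im[190:290,270:390],None,fx=5,fy=5,interpolation=cv2.INTER_CUBIC)[:,:,::-1])
```

```text
t 6.3 pos [ 0.5617 -0.071   0.076 ] xang 45.92 F [ 5.5 -1.6 -2.3] M [-0.24 -0.51 -0.02] g 0.154 j6 0.511
```

View pics/w5c.png

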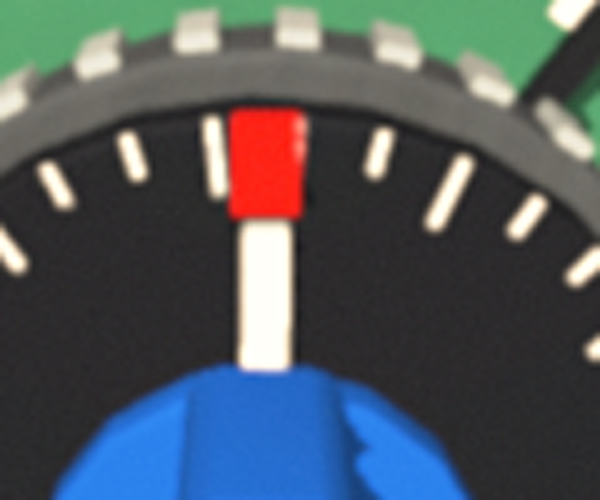

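Picture 8 (w5c): the pointer is centred on the marker (267 vs 266). I'll release, lift, and go over the lever post.

Emit:
jog_arm(targets=[[0,0,0,0],[0,0,0,0],[0,0,0,0],[0,0,0,0],[0,0,0,0]], fingers=1)

```text
time: 6.77
tool_pos: [0.5599, -0.0709, 0.0758]
tool_rot: [-0.0, 0.921, 0.39, 0.0]
contact_force: [0.1, -0.6, 0.4]
gripper_width: 0.852
```

Emit:
jog_arm(targets=[[0,0,0,0],[0,0,0,0],[0,0,0,0]])

```text
time: 7.02
tool_pos: [0.5599, -0.071, 0.0758]
tool_rot: [-0.0, 0.921, 0.39, 0.0]
contact_force: [0.8, -0.1, -1.2]
gripper_width: 1.0
```

Emit:
jog_arm(targets=[[0,0,-0.03,0],[0,0,-0.06,0],[0,0,-0.08,0],[0,0,-0.08,0],[0,0,-0.08,0]])

```text
time: 7.43
tool_pos: [0.561, -0.0713, 0.1577]
tool_rot: [0.001, 0.921, 0.39, 0.001]
contact_force: [-0.3, 0.2, -0.5]
gripper_width: 0.997
```

Emit:
jog_arm(targets=[[-0.03,-0.003,0,5],[-0.07,-0.006,0,5],[-0.105,-0.009,0,5],[-0.105,-0.009,0,5],[-0.105,-0.009,0,5]])

```text
time: 7.85
tool_pos: [0.4786, -0.1406, 0.1539]
tool_rot: [-0.001, 0.937, 0.348, -0.001]
contact_force: [0.5, 0.6, 0.0]
gripper_width: 0.997
```

Emit:
jog_arm(targets=[[0,0,0,0],[0,0,0,0],[0,0,0,0]])

```text
time: 8.1
tool_pos: [0.4809, -0.1396, 0.1554]
tool_rot: [-0.0, 0.937, 0.35, -0.0]
contact_force: [0.3, -0.3, -0.5]
gripper_width: 0.997
```

Run:
```python
from h import *
st(); im,_=grab('wrist','w6'); h=cv2.cvtColor(im,cv2.COLOR_RGB2HSV); m=cv2.inRange(h,(5,190,200),(18,255,255)); n,l,s,ce=cv2.connectedComponentsWithStats(m)
for k in range(1,n):
    if s[k,4]>80: print(s[k],ce[k],onz('w6',*ce[k],.105))
cv2.imwrite('pics/w6.png',im[:,:,::-1])
```

```text
t 8.1 pos [ 0.4809 -0.1396  0.1554] xang 41.03 F [ 0.3 -0.3 -0.5] M [-0.03 -0.   -0.07] g 0.997 j6 0.423
[309 232  29  50 636] [322.02987421 249.35220126] [ 0.49054966 -0.13224233  0.105     ]
[ 586  255   54   77 2175] [612.97885057 295.46896552] [ 0.58687296 -0.28955664  0.105     ]
```

View pics/w6.png

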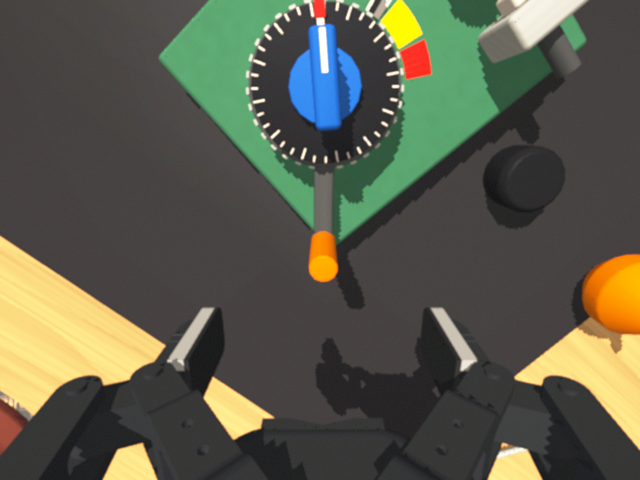

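Picture 9 (w6): post top is at (322,267), which gives (0.482,-0.139). That is within 1.5 mm of the TCP, so I'll descend and grip.

Emit:
jog_arm(targets=[[0,0,0.03,0],[0,0,0.06,0],[0,0,0.079,0],[0,0,0.079,0],[0,0,0.079,0]])

```text
time: 8.57
tool_pos: [0.4799, -0.1395, 0.0758]
tool_rot: [-0.001, 0.937, 0.35, -0.001]
contact_force: [0.9, -0.1, 0.4]
gripper_width: 0.997
```

Emit:
jog_arm(targets=[[0,0,0,0],[0,0,0,0],[0,0,0,0],[0,0,0,0],[0,0,0,0]], fingers=0)

```text
time: 8.98
tool_pos: [0.481, -0.1405, 0.0778]
tool_rot: [0.001, 0.937, 0.35, 0.001]
contact_force: [0.4, -0.3, -0.1]
gripper_width: 0.299
```

Emit:
jog_arm(targets=[[0,0,0,0],[0,0,0,0],[0,0,0,0],[0,0,0,0],[0,0,0,0]])

```text
time: 9.4
tool_pos: [0.4807, -0.1406, 0.0773]
tool_rot: [0.0, 0.937, 0.35, 0.0]
contact_force: [-3.0, -1.8, 4.9]
gripper_width: 0.19
```

```bash
cat >> h.py <<'E'
def lv():
    s=st(); v=np.array(s['tool_pos'][:2])-[.5614,-.0715]; a=np.arctan2(v[1],v[0]); t=np.array([np.sin(a),-np.cos(a)]); F=np.array(s['contact_force'][:2]); print('r',round(np.linalg.norm(v),4),'ang',round(np.degrees(a)%360,2),'Ftan(resist<0)',round(F@t,1),'Frad',round(F@v/np.linalg.norm(v),1))
E
python3 -c "
from h import *
lv()"
```

```text
t 9.4 pos [ 0.4807 -0.1406  0.0773] xang 40.95 F [-3.  -1.8  4.9] M [-0.11  0.29  0.06] g 0.19 j6 0.423
r 0.1063 ang 220.56 Ftan(resist<0) 0.6 Frad 3.4
```

Emit:
jog_arm(targets=[[0.0004,-0.0092,0,5],[0.0016,-0.0182,0,10],[0.0036,-0.0272,0,15],[0.0063,-0.0359,0,20]])

```text
time: 9.73
tool_pos: [0.4619, -0.109, 0.0773]
tool_rot: [0.0, 0.984, 0.18, 0.0]
contact_force: [0.7, 0.1, 2.9]
gripper_width: 0.192
```

```bash
python3 -c "
from h import *
lv()"
```

```text
t 9.73 pos [ 0.4619 -0.109   0.0773] xang 20.69 F [0.7 0.1 2.9] M [-0.01 -0.06  0.04] g 0.192 j6 0.821
r 0.1064 ang 200.65 Ftan(resist<0) -0.2 Frad -0.7
```

Emit:
jog_arm(targets=[[0.0004,-0.0092,0,5],[0.0016,-0.0182,0,10],[0.0036,-0.0272,0,15],[0.0063,-0.0359,0,20]])

```text
time: 10.07
tool_pos: [0.4551, -0.0729, 0.0772]
tool_rot: [0.0, 1.0, 0.006, 0.001]
contact_force: [2.0, 0.5, 1.8]
gripper_width: 0.195
```

```bash
python3 -c "
from h import *
lv()"
```

```text
t 10.07 pos [ 0.4551 -0.0729  0.0772] xang 0.7 F [2.  0.5 1.8] M [ 0.   -0.25  0.05] g 0.195 j6 1.238
r 0.1063 ang 180.74 Ftan(resist<0) 0.5 Frad -2.0
```

Emit:
jog_arm(targets=[[0.0001,-0.0055,0,3],[0.0006,-0.011,0,6],[0.0006,-0.011,0,6]])

```text
time: 10.32
tool_pos: [0.4557, -0.0616, 0.0772]
tool_rot: [-0.0, 0.999, -0.044, 0.001]
contact_force: [-0.5, 0.9, 3.6]
gripper_width: 0.19
```

```bash
python3 -c "
from h import *
lv()"
```

```text
t 10.32 pos [ 0.4557 -0.0616  0.0772] xang -5.05 F [-0.5  0.9  3.6] M [-0.02  0.   -0.06] g 0.19 j6 1.362
r 0.1062 ang 174.64 Ftan(resist<0) 0.8 Frad 0.5
```

Emit:
jog_arm(targets=[[0.0001,-0.0055,0,3],[0.0006,-0.011,0,6],[0.0006,-0.011,0,6]])

```text
time: 10.57
tool_pos: [0.4572, -0.051, 0.0772]
tool_rot: [-0.0, 0.995, -0.096, 0.001]
contact_force: [-1.2, 0.9, 4.5]
gripper_width: 0.189
```

```bash
python3 -c "
from h import *
lv()"
```

```text
t 10.57 pos [ 0.4572 -0.051   0.0772] xang -11.0 F [-1.2  0.9  4.5] M [ 0.01 -0.03 -0.06] g 0.189 j6 1.489
r 0.1062 ang 168.86 Ftan(resist<0) 0.6 Frad 1.4
```

Emit:
jog_arm(targets=[[0.0001,-0.0055,0,3],[0.0006,-0.011,0,6],[0.0006,-0.011,0,6]])

```text
time: 10.82
tool_pos: [0.4596, -0.0413, 0.0771]
tool_rot: [0.001, 0.989, -0.147, 0.0]
contact_force: [-1.9, -3.5, 4.4]
gripper_width: 0.191
```

```bash
python3 -c "
from h import *
lv()"
```

```text
t 10.82 pos [ 0.4596 -0.0413  0.0771] xang -16.9 F [-1.9 -3.5  4.4] M [-0.56  0.11  0.22] g 0.191 j6 1.617
r 0.1061 ang 163.49 Ftan(resist<0) -3.9 Frad 0.9
```

Emit:
jog_arm(targets=[[0.0001,-0.0055,0,3],[0.0006,-0.011,0,6],[0.0006,-0.011,0,6]])

```text
time: 11.07
tool_pos: [0.4631, -0.0315, 0.0771]
tool_rot: [0.002, 0.98, -0.198, -0.0]
contact_force: [-2.9, -4.7, 4.9]
gripper_width: 0.191
```

```bash
python3 -c "
from h import *
lv()"
```

```text
t 11.07 pos [ 0.4631 -0.0315  0.0771] xang -22.88 F [-2.9 -4.7  4.9] M [-0.82  0.33  0.29] g 0.191 j6 1.745
r 0.1061 ang 157.88 Ftan(resist<0) -5.5 Frad 0.9
```

Resistance began between 169° and 163°, so the ring has bitten. I'll carry on about 8° and then look.

Emit:
jog_arm(targets=[[0.0001,-0.0055,0,3],[0.0006,-0.011,0,6],[0.001,-0.0146,0,8],[0.001,-0.0146,0,8],[0.001,-0.0146,0,8]])

```text
time: 11.48
tool_pos: [0.4694, -0.0186, 0.077]
tool_rot: [0.001, 0.964, -0.266, -0.0]
contact_force: [-2.6, -4.8, 6.2]
gripper_width: 0.186
```

Run:
```python
from h import *
lv(); a,_=grab('top','t2'); b,_=grab('wrist','w7')
a=cv2.resize(a[185:285,300:420],None,fx=4,fy=4,interpolation=cv2.INTER_CUBIC); b=b[:400:,150:470][:400]
o=np.zeros((400,800,3),np.uint8); o[:,:480]=a; o[:,480:]=b; cv2.imwrite('pics/c7.png',o[:,:,::-1])
```

```text
t 11.48 pos [ 0.4694 -0.0186  0.077 ] xang -30.8 F [-2.6 -4.8  6.2] M [-0.78  0.5   0.29] g 0.186 j6 1.913
r 0.1061 ang 150.07 Ftan(resist<0) -5.4 Frad -0.1
```

View pics/c7.png

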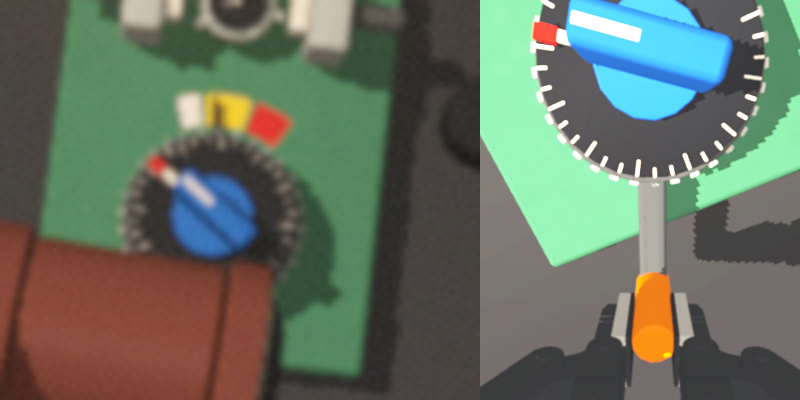

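Picture 10 (c7): the clamp pointer (column ~217) is inside the yellow band (205–252), on the near side. The knob is still on its marker. I'll add 4° for margin, release, lift and move off for a final look.

Emit:
jog_arm(targets=[[0.0001,-0.0037,0,2],[0.0003,-0.0073,0,4],[0.0003,-0.0073,0,4],[0.0003,-0.0073,0,4]])

```text
time: 11.92
tool_pos: [0.4733, -0.0124, 0.077]
tool_rot: [0.001, 0.954, -0.299, -0.001]
contact_force: [-3.8, -4.2, 5.7]
gripper_width: 0.186
```

Emit:
jog_arm(targets=[[0,0,0,0],[0,0,0,0],[0,0,0,0],[0,0,0,0],[0,0,0,0]], fingers=1)

```text
time: 12.33
tool_pos: [0.4735, -0.011, 0.0763]
tool_rot: [-0.0, 0.954, -0.301, -0.0]
contact_force: [0.0, -0.8, -0.1]
gripper_width: 0.884
```

Emit:
jog_arm(targets=[[0,0,0,0],[0,0,0,0],[0,0,0,0]])

```text
time: 12.58
tool_pos: [0.4738, -0.0111, 0.0768]
tool_rot: [-0.0, 0.954, -0.301, -0.0]
contact_force: [-0.2, 0.3, 0.7]
gripper_width: 1.0
```

Emit:
jog_arm(targets=[[0,0,-0.03,0],[0,0,-0.06,0],[0,0,-0.1,0],[0,0,-0.13,0],[0,0,-0.15,0]])

```text
time: 13.0
tool_pos: [0.4751, -0.0113, 0.2311]
tool_rot: [-0.0, 0.954, -0.301, 0.003]
contact_force: [0.2, -0.5, -0.3]
gripper_width: 0.999
```

Emit:
jog_arm(targets=[[0.02,0,0,0],[0.05,0,0,0],[0.05,0,0,0],[0.05,0,0,0],[0.05,0,0,0]])

```text
time: 13.42
tool_pos: [0.5142, -0.0396, 0.2262]
tool_rot: [-0.0, 0.954, -0.301, -0.001]
contact_force: [-0.4, 0.6, 0.1]
gripper_width: 1.003
```

Run:
```python
from h import *
st(); b,_=grab('wrist','w8'); print(proj('w8',[.5614,-.0715,.07])); cv2.imwrite('pics/w8.png',b[:,:,::-1])
```

```text
t 13.42 pos [ 0.5142 -0.0396  0.2262] xang -35.06 F [-0.4  0.6  0.1] M [ 0.01 -0.04  0.  ] g 1.003 j6 1.961
[320.82390035 158.22499964]
```

```bash
python3 -c "
from h import *
b=load('w8')['im']; cv2.imwrite('pics/w8c.png',cv2.resize(b[40:270,200:440],None,fx=2.6,fy=2.6,interpolation=cv2.INTER_CUBIC)[:,:,::-1])"
```

```text
(no output)
```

View pics/w8c.png

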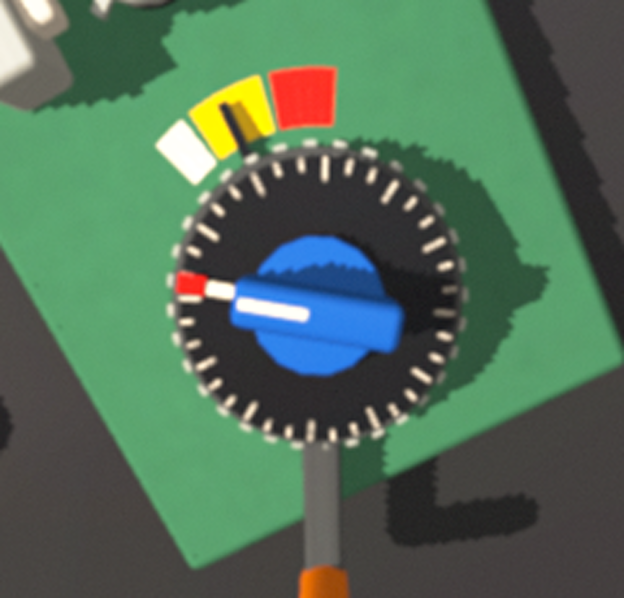

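Picture 11 (w8c): the clamp pointer rests mid-yellow at (233,128). The knob pointer (220,290) and marker (191,284) agree within about 0.5°, and nothing is in contact. Handing in.

```bash
python3 -c "
from h import *
print(manip.job_done())"
```

```text
the job is handed in; nothing more can be done
None
```

The stop knob is at the memo marker and the lock ring is tight. I handed the job in at about 13.4 s of the 67 s allowed; the hand-in returns no verdict.

- **Knob:** I gripped the blue bar and turned it about 111° clockwise. The close view before release had the white pointer centred on the red marker. A view after the lever work put them within about 0.5° of each other.
- **Lever:** I gripped the orange post and swung it clockwise until resistance began, about 52 to 57° into the swing. I carried on to about 75° in total, then let go.
- **Clamp pointer:** It rests near the middle of the yellow band, read from the final wrist picture rather than measured.
- **Clearances:** The arm is clear above the vice with the gripper open and contact force near zero. Measured wrist forces stayed under about 10 N.
- **Watch and bench items:** I did not measure the watch and the other bench items again after the job. No path came near them, and no unexpected contact force appeared.

Two readings disagreed along the way. Some camera positions taken before the arm had settled were off by several millimetres. One automatic fit of the dial centre was also about 7 mm off, so I used the axis whose circle matched the dial in the picture.

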